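# Shut the acrylic tray set before soldering

### The arm

A 6-joint arm with a two-finger parallel gripper is mounted at the origin on the work surface. World frame = base frame: x ahead of the robot, y to its left, z up, the work surface at z = 0. Lengths are in m, angles in rad, forces in N, time in s.
With the tool pointing down it reaches from about 0.35 to 1 m from the base axis. Payload 7.1 kg.
Tool frame: the origin (TCP) lies between the finger pads; the fingertips stand 22 mm ahead of it and the grasp point (between the pads) lies 3 mm ahead of it; x points along the fingers, y is the direction in which the jaws open and shut, and the axes are right-handed (so a half turn about x gives the same grasp; the last joint's range is limited). The gripper opens to 85 mm and grips with 20 to 120 N. Pads are 22 mm wide; open, the fingers measure 114 mm over their backs; the gripper's body (76 mm by 85 mm) begins 54 mm behind the grasp point. The pads swing forward as they close: fully open they stand 13 mm farther back than shut.
Start: joints at [-1.267, 0.423, 1.63, -0, 1.089, -0.019], TCP at [0.198, -0.593, 0.253] pointing down, gripper open.
Joint ranges: [-3, 3], [-0.9, 2.11], [0.09, 2.58], [-1.31, 4.45], [0.11, 2.69], [-2.54, 2.54]. Speed limits (rad/s): [2.39, 2.39, 3.01, 3.14, 3.14, 3.14].

### API

Orientations are given as a rotation vector (axis times angle).
In Python, from rig import manip gives the robot as it stands. The module is installed in compiled form; this text tells all that it offers. Calls block until the motion is done:
- manip.move_to(position, orientation): joint-space move of the TCP to a pose.
- manip.servo_line(position, orientation=None, rate=0.15): straight line of the TCP; orientation=None keeps the orientation; rate is the mean speed in m/s.
- manip.set_joints(angles): joint-space move.
- manip.command_gripper(opening, f_grip=None): finger opening in m; f_grip is the grip in N (None keeps the last); returns when the fingers have stopped.
- manip.hold(seconds).
- manip.solve_ik(position, orientation): joint angles nearest the present ones, or None.
- manip.camera(name): name is "side" or "top" or "wrist"; returns a dict with "image" (420x560x3 uint8, red, green, blue), "fx", "fy", "cx", "cy" (pixels), "cam_to_world" (4x4, takes a point from camera to world coordinates); the wrist camera has in their place "mount" (4x4, takes a point from camera to tool coordinates, whose origin is the TCP and whose axes are the tool frame's). Camera axes: x right, y down, z forward; pixel columns grow to the right and rows downward; lengths in m; the calibration is good to about 2 mm. A picture is of the moment at which its call begins: read the wrist's pose just before it. There is no depth.
A pose or a line that the arm cannot do raises manip.IKError and nothing moves.
- manip.sign_off(): hands the job in, once; it reports no verdict.
Readings, each from a call of its own:
- manip.get_time(): time.
- manip.get_joint_positions(): joint angles.
- manip.get_joint_vel(): joint speeds.
- manip.get_tau(): joint torques, N m.
- manip.get_position(): TCP position.
- manip.get_ee_rot(): TCP orientation.
- manip.get_contact_force(): force on the tool from outside, world axes, zero at the start.
- manip.get_torque(): the same for the moment, N m.
- manip.get_width(): finger opening in m.
Only numpy, scipy, OpenCV 4.12 (cv2) and the standard library are available. Lean on these libraries where they do the work, as an engineer would, in place of code of your own. Each camera call takes 0.05 s, during which the arm holds its last target.

### The job

Shut the clear acrylic tray set on the orange mat so that no solder splashes get in: push both of its drawers fully home and push its hinged lid over and down until it lies flat on the top tray, easing it down without letting it slam. Use only fingertip pushes: do not lift, tip or shove the tray set out of its place, and leave all the other things on the mat where they are.

Things in the scene. Friction and masses are not known exactly. Their poses are not given: they have to be found in the camera images.
- trayset: Loose clear acrylic box, 100 mm deep (its x), 160 wide (y), 72 high without lid, about 0.9 kg, unfastened on the 3 mm thick orange mat; a push over some 5 N may slide it. Origin: centre of its underside. z up; x points from the drawer fronts (robot's side) to the lid's hinge at the back; y to the left drawer. Below: two drawers side by side; above: one open tray, rim at 72 mm, with a hinged lid.
- drawer_left (a joint): How far the left (+y) drawer stands open, in m: 0 is fully home, 0.06 fully out. It slides along the set's -x as it opens, with about 0.6 N friction and some damping, and stays where it is left.
- drawer_right (a joint): The same for the right (-y) drawer.
- drawer_left_front (a point): Centre of the outer face of the left drawer's flat tinted blue front (white top edge, no handle): 77 mm wide, 36 high, 4 thick, from 4 to 40 mm above the set's underside, this point at 22 mm. Fully home this point lies at x = -54, y = +39 mm in the set's frame, the face 4 mm proud of the box's front.
- drawer_right_front (a point): The same for the right drawer, at x = -54, y = -39 mm in the set's frame when fully home.
- lid (a joint): Opening angle of the lid, in rad: 0 lies flat and shut, 1.57 stands upright, 1.9 is the stop, leaning back. A stiff hinge (about 0.05 N m friction) keeps it wherever it is left; it does not fall by itself.
- lid_edge (a point): Middle of the lid's free edge, on its outer face (the upper face when shut). The lid is a tinted blue plate with a white strip along the free edge, 103 mm from hinge to edge, 160 mm wide, 4 mm thick; it has no handle. Shut, its top is 76 mm above the set's underside.
- lid_hinge (a point): Middle of the lid's hinge line, on the back upper rim at x = +50, y = 0, z = 72 mm in the set's frame, in the plane of the lid's inner face. The line runs along the set's y. The lid extends from here to the set's -x when shut and its free edge swings up and back as it opens.
- iron: Black soldering iron leaning in a wire spring holder on a dark 100 x 75 mm base, one loose piece, about 150 mm high, its handle overhanging the base by some 100 mm. Origin: centre of the base's underside. Leave alone.
- pump: Grey desoldering pump lying down, 200 mm long (its x) and 22 mm wide and high. Origin: under its middle. It lies along a side of the tray set. Leave alone.
- probe: Thin steel probe lying down, 155 mm long (its x), 8 mm wide and high. Origin: on the mat near its middle. It lies along a side of the tray set. Leave alone.
- magnifier: Round glass magnifier lying flat, 90 mm lens with an 80 mm black handle towards its -x, 12 mm high. Origin: under the lens centre. Leave alone.
- reel: Solder reel standing on end, 54 mm diameter, 38 mm high. Origin: centre of its underside. Leave alone.
- cleaner: Tip cleaner: black cup 72 mm diameter with brass wool, 54 mm high. Origin: centre of its underside. Leave alone.
- flux: Small amber jar, 44 mm diameter, 35 mm high. Origin: centre of its underside. Leave alone.

How it is judged:
At the end, for the whole second after the job is handed in: Both drawers are within 4 mm of fully home, the lid is within 0.05 rad (about 5 mm at its edge) of flat, the tray set stands level, at rest and within 30 mm of where it began, and every other thing is within 20 mm of its start (value of joint each of drawer_left, drawer_right below 0.004 m and value of joint lid below 0.05 rad and distance of trayset from where it was at the start of the episode below 0.03 m and angle between trayset's own z axis and vertical below 0.05 rad and linear speed of trayset below 0.01 m/s and distance of each of iron, pump, probe, magnifier, reel, cleaner, flux from where it was at the start of the episode below 0.02 m); the robot touches nothing.
It fails at once if the tray set is lifted off the mat (over 12 mm) (height (world z) of trayset above 0.015 m).
It fails at once if the tray set is tipped by more than 0.15 rad (angle between trayset's own z axis and vertical above 0.15 rad).
It fails at once if the tray set is shoved more than 30 mm (distance of trayset from where it was at the start of the episode above 0.03 m).
It fails at once if the lid is slammed (closing faster than 4 rad/s) (velocity of joint lid below -4 rad/s).
It fails at once if another thing on the mat (iron, pump, probe, magnifier, reel, tip cleaner, jar) is moved more than 20 mm (distance of any of iron, pump, probe, magnifier, reel, cleaner, flux from where it was at the start of the episode above 0.02 m).
It also fails if it takes over 64 s, if anything falls off the work surface, if the arm or the gripper's body presses on something with over 40 N, if the wrist force passes 120 N, or if a joint passes its speed limit or range.

## Working session

There is one attempt and no reset: what is moved stays moved. The work goes in short steps, each a Python script; the robot and the scene stay as the last script left them, time stands still between calls to the robot, and variables do not carry over. Pictures are saved under pics/ and viewed, and the job is handed in when it is done.

```bash
mkdir -p pics; python3 - <<'E'
from rig import manip
import cv2,pickle
for n in ["side","top","wrist"]:
    c=manip.camera(n); cv2.imwrite(f"pics/{n}0.png",c["image"][:,:,::-1]); pickle.dump(c,open(f"pics/{n}0.pkl","wb"))
    print(n,c["fx"],c["cx"],c["cy"]); print(c.get("cam_to_world",c.get("mount")).round(4))
print(manip.get_time(),manip.get_ee_rot())
E
```

```text
side 524.6038174291185 281.9412877026049 215.45630432661258
[[ 0.9985 -0.0118  0.0542  0.4794]
 [-0.0526 -0.5089  0.8592 -1.0753]
 [ 0.0175 -0.8607 -0.5087  0.7253]
 [ 0.      0.      0.      1.    ]]
top 387.89131583204437 271.72584037217734 209.37664825984118
[[ 0.017  -0.9957  0.0913  0.4735]
 [-0.9997 -0.0153  0.02   -0.0155]
 [-0.0185 -0.0916 -0.9956  0.9575]
 [ 0.      0.      0.      1.    ]]
wrist 335.09135211109617 282.4447060043161 207.56553478353248
[[ 4.000e-04 -3.012e-01  9.536e-01 -1.194e-01]
 [ 1.000e+00 -2.000e-04 -4.000e-04 -1.200e-03]
 [ 3.000e-04  9.536e-01  3.012e-01 -7.680e-02]
 [ 0.000e+00  0.000e+00  0.000e+00  1.000e+00]]
0.15 [ 2.0472292   0.33458698 -2.04756929]
```

View pics/side0.png

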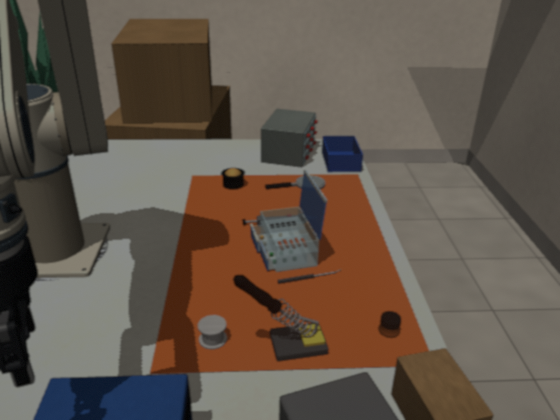

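View pics/top0.png

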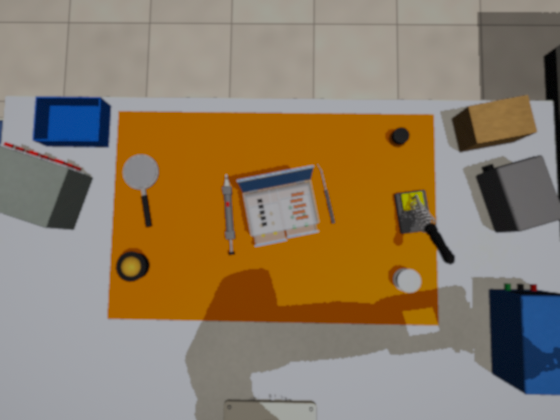

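View pics/wrist0.png

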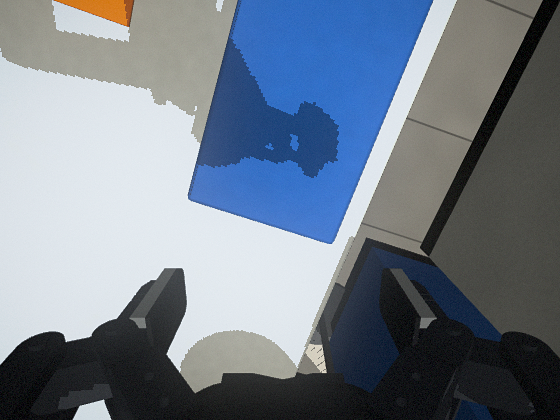

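```bash
python3 - <<'E'
import cv2
a=cv2.imread("pics/top0.png")[150:260,210:345]; cv2.imwrite("pics/topz.png",cv2.resize(a,None,fx=5.5,fy=5.4,interpolation=cv2.INTER_CUBIC))
a=cv2.imread("pics/side0.png")[165:285,235:350]; cv2.imwrite("pics/sidez.png",cv2.resize(a,None,fx=5,fy=5,interpolation=cv2.INTER_CUBIC))
E
```

```text
(no output)
```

View pics/topz.png

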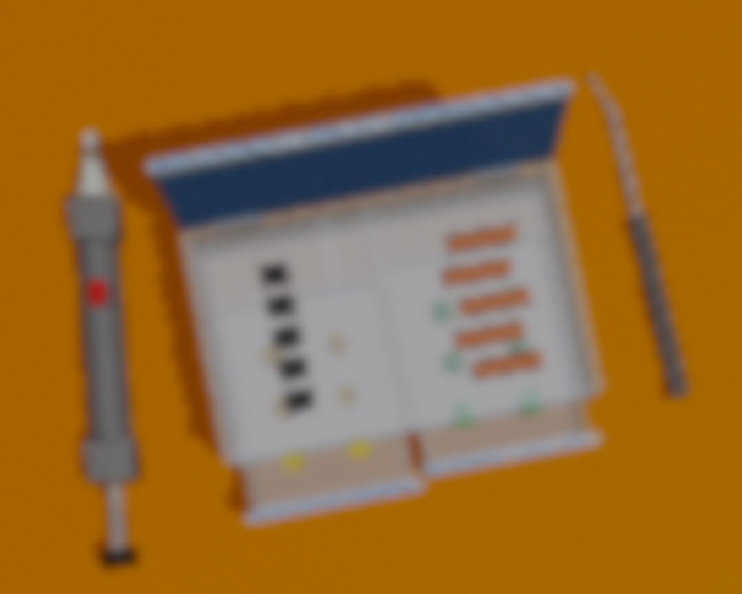

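View pics/sidez.png

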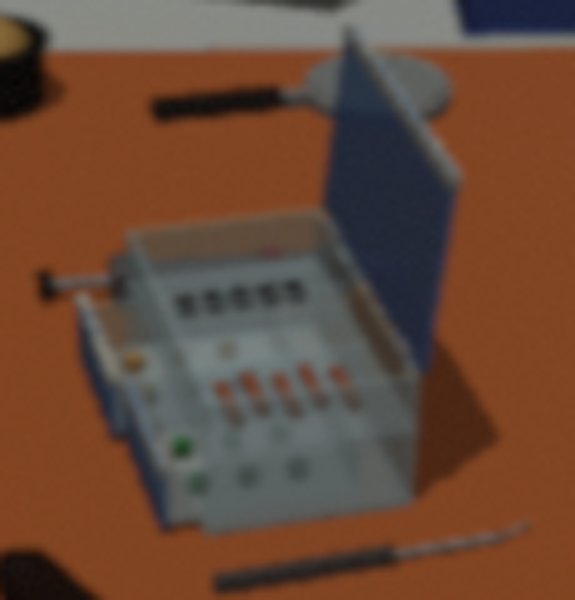

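```bash
cat > fit.py <<'E'
import numpy as np,pickle
from scipy.optimize import least_squares
def cam(n): return pickle.load(open(f"pics/{n}.pkl","rb"))
def proj(c,P):
    T=np.linalg.inv(c["cam_to_world"]); p=T[:3,:3]@P+T[:3,3]
    return np.array([c["fx"]*p[0]/p[2]+c["cx"],c["fy"]*p[1]/p[2]+c["cy"]])
def world(q,p):
    c,s=np.cos(q[2]),np.sin(q[2]); return np.array([q[0]+c*p[0]-s*p[1],q[1]+s*p[0]+c*p[1],p[2]+.003])
def lid(a,y,d=.103,t=.002): return [.05-d*np.cos(a)+t*np.sin(a),y,.072+d*np.sin(a)+t*np.cos(a)]
E
python3 - <<'E'
from fit import *
t,s=cam("top0"),cam("side0")
def model(q):
    a,dl,dr=q[3:]
    return [(t,p,v) for p,v in [
    ([-.05,.08,.072],(218,465)),([-.05,-.08,.072],(603,388)),([.05,.08,.072],(180,232)),([.05,-.08,.072],(558,160)),
    (lid(a,.08),(147,165)),(lid(a,-.08),(577,88)),
    ([-.052-dl,.0775,.040],(247,519)),([-.052-dl,.0005,.040],(425,486)),([-.052-dr,-.0005,.040],(420,471)),([-.052-dr,-.0775,.040],(603,437))]]+\
    [(s,p,v) for p,v in [([-.05,.08,.072],(128,232)),([.05,.08,.072],(325,208)),([.05,-.08,.072],(418,372)),([-.05,-.08,.0],(205,530)),([.05,-.08,0],(413,498)),
    (lid(a,.08),(348,30)),(lid(a,-.08),(458,180)),([-.054-dl,.0775,.04],(80,297)),([-.054-dr,-.0775,.004],(165,528))]]
def pix(c,v): return np.array([v[0]/5.5+210,v[1]/5.4+150]) if c is t else np.array([v[0]/5+235,v[1]/5+165])
f=lambda q: np.concatenate([proj(c,world(q,p))-pix(c,v) for c,p,v in model(q)])
r=least_squares(f,[.48,0,.1,1.7,.03,.02],loss="soft_l1"); print(r.x.round(4)); print(f(r.x).reshape(-1,2).round(1))
np.save("q.npy",r.x)
E
```

```text
[ 0.5608 -0.0193  0.2052  1.6512  0.0237  0.0168]
[[ 1.2 -1.3]
 [ 0.3 -0.2]
 [ 0.2 -0.9]
 [-0.2 -0.7]
 [ 0.6 -0.3]
 [-0.4 -0.8]
 [-0.1 -0.3]
 [-0.2 -0.4]
 [ 0.5 -0.6]
 [-0.6 -0.4]
 [-0.7 -1. ]
 [-1.3 -0.7]
 [ 0.   0.5]
 [-0.5  0.7]
 [-0.6  1.1]
 [-0.4 -2.4]
 [-0.9 -1.3]
 [-1.7 -1.1]
 [-1.6  0.3]]
```

```bash
cat > h.py <<'E'
from rig import manip
from fit import *
from scipy.spatial.transform import Rotation as Ro
q=np.load("q.npy"); c,s=np.cos(q[2]),np.sin(q[2]); Rz=Ro.from_euler("z",q[2]).as_matrix()
def ori(th,sg=1):
    x=np.array([np.sin(th),0,-np.cos(th)]); y=np.array([0,sg,0]); return Rz@np.stack([x,y,np.cross(x,y)],1)
def tcp(p,R,L=.022): return world(q,p)-L*R[:,0]      # fingertip at set-frame p
def rv(R): return Ro.from_matrix(R).as_rotvec()
def F(): return Rz.T@manip.get_contact_force()        # set-frame force on tool
def snap(n,k):
    import cv2
    c=manip.camera(k); cv2.imwrite(f"pics/{n}.png",c["image"][:,:,::-1]); pickle.dump(c,open(f"pics/{n}.pkl","wb")); return c
E
python3 - <<'E'
from h import *
print(Ro.from_rotvec(manip.get_ee_rot()).as_matrix().round(2), F())
for th,sg in [(.35,1),(.35,-1),(0,1),(0,-1)]:
  R=ori(th,sg)
  for p in [(-.12,.039,.022),(-.12,.039,.2),(-.12,-.039,.022),(.12,0,.22),(.075,0,.16),(-.04,0,.076)]:
    j=manip.solve_ik(tcp(p,R),rv(R)); print(th,sg,p,None if j is None else np.round(j,2))
E
```

```text
[[-0.    0.32 -0.95]
 [ 0.   -0.95 -0.32]
 [-1.   -0.   -0.  ]] [0.49319394 1.03379427 0.58499976]
0.35 1 (-0.12, 0.039, 0.022) [-0.12  0.54  2.35  2.19  0.13  2.21]
0.35 1 (-0.12, 0.039, 0.2) [-0.12  0.06  2.26  0.23  0.49 -2.08]
0.35 1 (-0.12, -0.039, 0.022) None
0.35 1 (0.12, 0, 0.22) [-0.05  0.39  1.76  0.14  0.66 -1.92]
0.35 1 (0.075, 0, 0.16) [-0.07  0.41  1.89  0.19  0.51 -2.  ]
0.35 1 (-0.04, 0, 0.076) [-0.14  0.45  2.16  0.54  0.23 -2.42]
0.35 -1 (-0.12, 0.039, 0.022) [-0.12  0.54  2.35  2.19  0.13 -0.93]
0.35 -1 (-0.12, 0.039, 0.2) [-0.12  0.06  2.26  0.23  0.49  1.07]
0.35 -1 (-0.12, -0.039, 0.022) [-0.32  0.55  2.29  1.57  0.17 -0.5 ]
0.35 -1 (0.12, 0, 0.22) [-0.05  0.39  1.76  0.14  0.66  1.22]
0.35 -1 (0.075, 0, 0.16) [-0.07  0.41  1.89  0.19  0.51  1.14]
0.35 -1 (-0.04, 0, 0.076) [-0.14  0.45  2.16  0.54  0.23  0.72]
0 1 (-0.12, 0.039, 0.022) [-0.04  0.54  2.14 -0.    0.46 -1.82]
0 1 (-0.12, 0.039, 0.2) [-0.04  0.18  2.06 -0.    0.9  -1.82]
0 1 (-0.12, -0.039, 0.022) [-0.21  0.56  2.09 -0.    0.49 -1.98]
0 1 (0.12, 0, 0.22) [-0.01  0.51  1.51 -0.    1.12 -1.79]
0 1 (0.075, 0, 0.16) [-0.03  0.52  1.66 -0.    0.97 -1.8 ]
0 1 (-0.04, 0, 0.076) [-0.08  0.51  1.95 -0.    0.69 -1.85]
0 -1 (-0.12, 0.039, 0.022) [-0.04  0.54  2.14 -0.    0.46  1.33]
0 -1 (-0.12, 0.039, 0.2) [-0.04  0.18  2.06 -0.    0.9   1.33]
0 -1 (-0.12, -0.039, 0.022) [-0.21  0.56  2.09 -0.    0.49  1.16]
0 -1 (0.12, 0, 0.22) [-0.01  0.51  1.51 -0.    1.12  1.36]
0 -1 (0.075, 0, 0.16) [-0.03  0.52  1.66 -0.    0.97  1.34]
0 -1 (-0.04, 0, 0.076) [-0.08  0.51  1.95 -0.    0.69  1.29]
```

```bash
python3 - <<'E'
from h import *
R=ori(0,1); o=rv(R)
manip.command_gripper(0.0)
manip.move_to(tcp((-.13,.039,.20),R),o); print(manip.get_time())
manip.servo_line(tcp((-.13,.039,.020),R),o,rate=.12)
print(manip.get_time(),manip.get_position()-tcp((-.13,.039,.020),R),manip.get_width())
f=[]
for i in range(8): manip.hold(.02); f.append(F())
print(np.round(f,2)); snap("side1","side"); snap("top1","top")
print(manip.get_time())
import cv2
a=cv2.imread("pics/side1.png")[125:285,195:350]; cv2.imwrite("pics/side1z.png",cv2.resize(a,None,fx=3.7,fy=3.7,interpolation=cv2.INTER_CUBIC))
E
```

```text
3.1583
4.8083 [ 3.80087212e-04 -1.23294020e-05  4.72100165e-04] 0.00029919625815461845
[[ 0.71  0.04 -0.51]
 [-0.13  0.24 -0.45]
 [-1.05 -0.44 -0.18]
 [-0.29  0.35  0.04]
 [-0.03  0.16 -0.81]
 [-0.54  0.18 -0.25]
 [ 0.58  0.42 -0.49]
 [-0.43  0.16  0.29]]
5.0417
```

View pics/side1z.png

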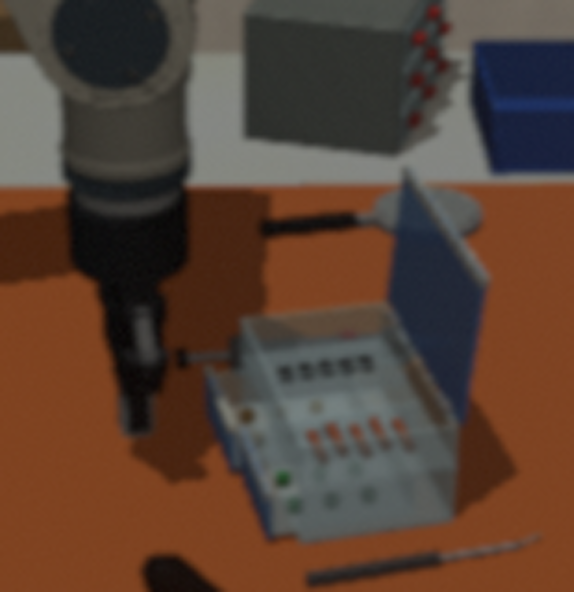

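```bash
cat >> h.py <<'E'
def avgF(n=6):
    f=[]
    for i in range(n): manip.hold(.015); f.append(F())
    return np.mean(f,0)
def drawer(y,x0,z=.02,lim=2.5):
    R=ori(0,1); o=rv(R); f0=avgF(8); x=x0
    manip.servo_line(tcp((x,y,z),R),o,rate=.035)
    while x<-.045:
        d=avgF()-f0; print(round(x,4),d.round(2),(Rz.T@(manip.get_position()-world(q,(0,0,0))))[0].round(4))
        if d[0]<-lim: break
        x+=.001; manip.servo_line(tcp((x,y,z),R),o,rate=.02)
E
python3 - <<'E'
from h import *
drawer(.039,-.076); print(manip.get_time())
E
```

```text
-0.076 [-0.28  0.05 -0.1 ] -0.076
-0.075 [-0.48 -0.22 -0.26] -0.075
-0.074 [-0.72  0.44 -0.27] -0.0739
-0.073 [-0.6  -0.33 -0.31] -0.0729
-0.072 [-0.17  0.07  0.16] -0.0719
-0.071 [-0.27  0.01 -0.14] -0.0709
-0.07 [-0.12  0.1  -0.06] -0.0699
-0.069 [-0.89 -0.05 -0.3 ] -0.0689
-0.068 [-0.33 -0.15 -0.19] -0.0679
-0.067 [-0.47  0.22  0.09] -0.0669
-0.066 [-0.63  0.2  -0.03] -0.0659
-0.065 [-0.18 -0.36  0.04] -0.0649
-0.064 [-3.71 -0.2   2.32] -0.0646
11.1667
```

```bash
python3 - <<'E'
from h import *
R=ori(0,1); o=rv(R)
manip.servo_line(tcp((-.10,.039,.02),R),o,rate=.1)
manip.servo_line(tcp((-.10,-.039,.02),R),o,rate=.1)
drawer(-.039,-.070); 
manip.servo_line(tcp((-.10,-.039,.02),R),o,rate=.1)
manip.servo_line(tcp((-.10,-.039,.24),R),o,rate=.2);print(manip.get_time())
E
```

```text
-0.07 [0.09 0.13 0.1 ] -0.0702
-0.069 [-0.27  0.48 -0.12] -0.069
-0.068 [-0.3   0.43 -0.  ] -0.0679
-0.067 [ 0.05  0.44 -0.58] -0.0669
-0.066 [ 0.24  0.33 -0.52] -0.0659
-0.065 [ 0.2   0.51 -0.24] -0.0649
-0.064 [-1.97  0.11  0.81] -0.0643
-0.063 [-5.3  -1.16  3.76] -0.0643
18.0667
```

```bash
python3 - <<'E'
from h import *
R=ori(0,1); o=rv(R)
manip.servo_line(tcp((.11,0,.24),R),o,rate=.2)
snap("top2","top")
manip.servo_line(tcp((.11,0,.155),R),o,rate=.15)
f0=avgF(8); print(manip.get_time())
def P(a,d=.09): return (.05-d*np.cos(a)+.004*np.sin(a)+.011,0,.072+d*np.sin(a)+.004*np.cos(a))
for a in np.arange(1.75,.25,-.15):
    manip.servo_line(tcp(P(a),R),o,rate=.05 if a<1.7 else .1)
    print(round(a,2),(avgF(3)-f0).round(2),round(manip.get_time(),2))
snap("side2","side")
E
```

```text
20.1833
1.75 [ 0.32 -0.14 -0.58] 20.68
1.6 [ 0.24  0.   -0.08] 21.14
1.45 [ 0.56  0.49 -0.24] 21.61
1.3 [ 0.44  0.1  -0.45] 22.07
1.15 [ 1.   -0.05  0.07] 22.54
1.0 [ 0.06  0.29 -0.13] 23.01
0.85 [ 0.5  -0.07 -0.31] 23.48
0.7 [ 0.23 -0.43 -0.34] 23.94
0.55 [-0.28 -0.05 -0.01] 24.41
0.4 [ 0.62  0.37 -0.43] 24.88
```

View pics/side2.png

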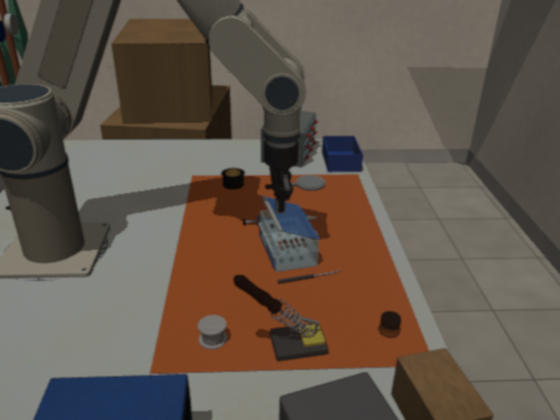

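The lid (around pixel 290,218) is partly closed under the fingertip, and the drawers look home. I'll continue down.

```bash
python3 - <<'E'
from h import *
R=ori(0,1); o=rv(R)
f0=np.array([0,0,-.25])
def P(a,d=.09): return (.05-d*np.cos(a)+.004*np.sin(a)+.011,0,.072+d*np.sin(a)+.004*np.cos(a))
for a in (.3,.2,.12,.06):
    manip.servo_line(tcp(P(a),R),o,rate=.04); print(a,avgF(4).round(2))
z=P(.06)[2]
while z>.066:
    z-=.001; manip.servo_line(tcp((-.029,0,z),R),o,rate=.02)
    d=avgF()-f0; print(round(z,4),d.round(2))
    if d[2]>4: break
manip.hold(.2)
manip.servo_line(tcp((-.029,0,.2),R),o,rate=.12)
manip.move_to(tcp((-.1,-.25,.25),R),o); print(manip.get_time())
snap("side3","side");snap("top3","top")
import cv2
a=cv2.imread("pics/top3.png")[150:260,210:345]; cv2.imwrite("pics/top3z.png",cv2.resize(a,None,fx=5.5,fy=5.4,interpolation=cv2.INTER_CUBIC))
a=cv2.imread("pics/side3.png")[165:285,235:350]; cv2.imwrite("pics/side3z.png",cv2.resize(a,None,fx=5,fy=5,interpolation=cv2.INTER_CUBIC))
E
```

```text
0.3 [-0.55  0.39  0.01]
0.2 [ 0.38 -0.14  0.06]
0.12 [-0.41 -0.24  0.07]
0.06 [-0.34 -0.22  0.22]
0.0804 [ 0.19 -0.45  0.57]
0.0794 [ 0.07  0.33 -0.14]
0.0784 [ 0.06 -0.09  0.4 ]
0.0774 [ 0.31 -0.25  0.32]
0.0764 [ 0.04 -0.08  0.13]
0.0754 [-1.95  0.3   6.92]
31.0833
```

View pics/top3z.png

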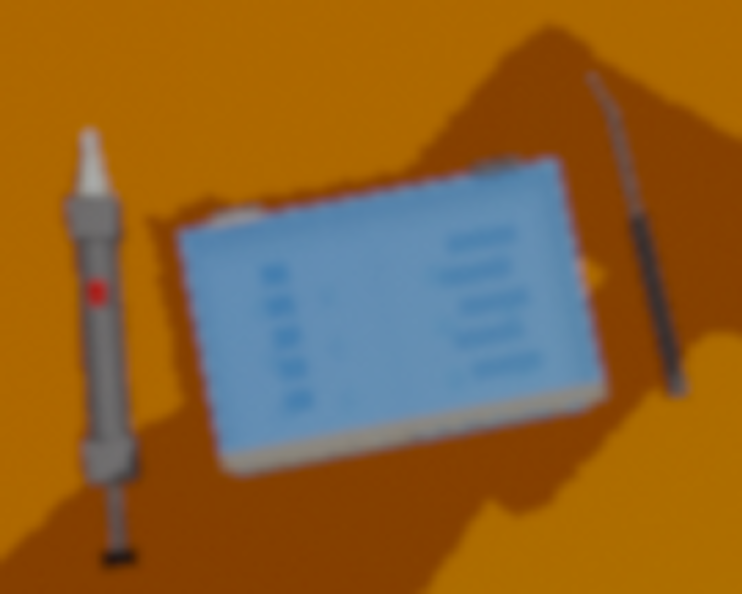

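View pics/side3z.png

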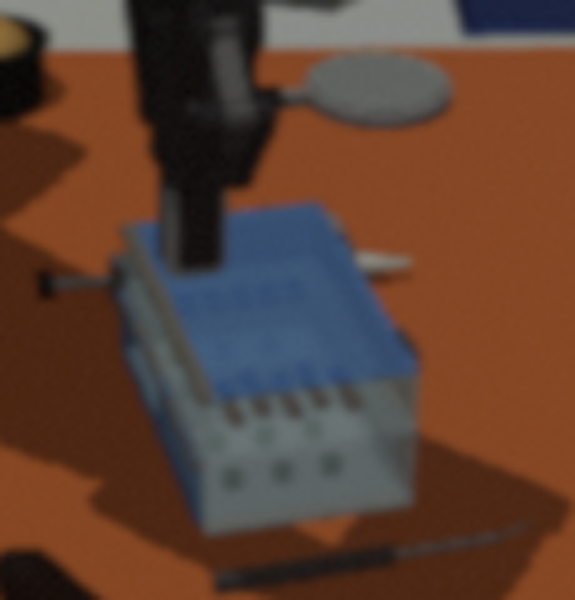

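View pics/top3.png

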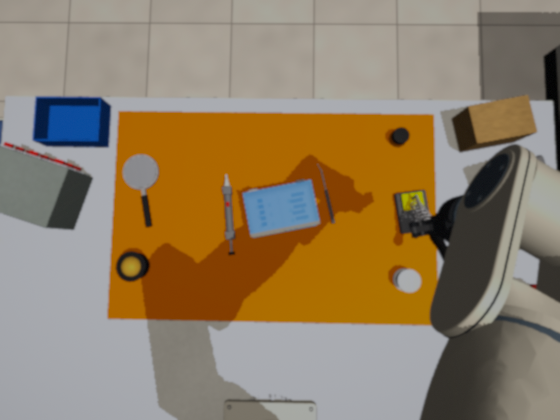

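```bash
python3 - <<'E'
from h import *
import cv2
manip.set_joints([-1.267,0.423,1.63,0,1.089,-0.019]); print(manip.get_time())
S=snap("side4","side");T=snap("top4","top")
im=cv2.imread("pics/side4.png"); K=6
b=cv2.resize(im[200:280,250:325],None,fx=7,fy=7,interpolation=cv2.INTER_CUBIC)
for p,col in [((-.054,-.0775,.04),(0,255,0)),((-.054,-.0005,.04),(0,255,0)),((-.054,.0775,.04),(0,255,0)),((-.054,-.0775,.004),(0,255,0)),(lid(0,-.08),(0,0,255)),(lid(0,.08),(0,0,255)),(lid(.05,-.08),(255,0,255))]:
    u=(proj(S,world(q,p))-[250,200])*7; cv2.circle(b,tuple(int(v) for v in u),4,col,1)
cv2.imwrite("pics/side4z.png",b)
a=cv2.imread("pics/top0.png").astype(int); d=cv2.imread("pics/top4.png").astype(int)
m=(abs(a-d).max(2)>50).astype(np.uint8)*255; cv2.imwrite("pics/diff.png",m)
E
```

```text
33.15
```

View pics/side4z.png

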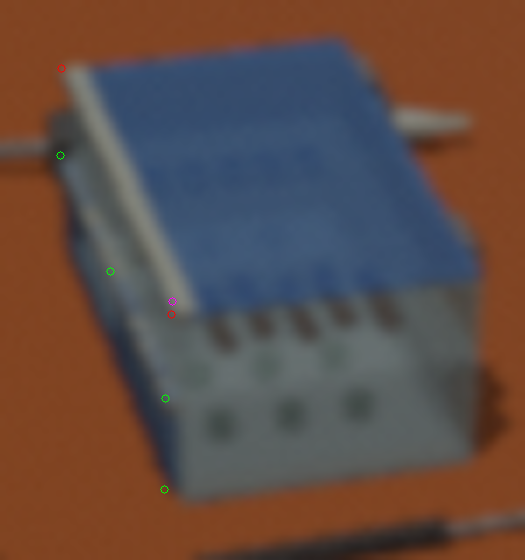

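View pics/diff.png

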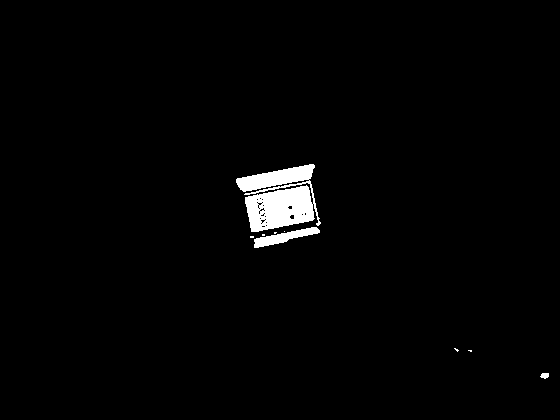

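```bash
python3 -c "
from rig import manip
manip.sign_off()"
```

```text
the job is handed in; nothing more can be done
```

The tray set is shut and the job is handed in at about 33 s of the 64 s allowed; no verdict is reported.

- **Drawers:** I pushed both with closed fingertips until they hit their end stops. The stops came within 1 mm of where the camera fit put fully home. The push peaked at about 3.7 N on the left. On the right it peaked at 5.3 N, slightly over the roughly 5 N at which the set may slide.
- **Lid:** I swung it over from behind at about 0.05 m/s. I then eased it down in 1 mm steps until it met a firm stop of about 7 N at the height expected for flat.
- **Last checks:** Before-and-after top images show only the lid and drawers changed. I saw no shift of the tray set or of anything else on the mat. In the side view the two drawer fronts line up and the lid lies on the rim. The projected points there sit 1–2 pixels off, the same as the errors in the original fit.

The arm was back at its start pose, clear of everything. No check failed, but I did not measure the final joint values directly; they rest on the contact stops and the images.

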